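# Pack the marbling dropper caddy

## Robot

A 6-joint arm with a two-finger parallel gripper is mounted at the origin on the work surface. World frame = base frame: x ahead of the robot, y to its left, z up, the work surface at z = 0. Lengths are in m, angles in rad, forces in N, time in s.
With the tool pointing down it reaches from about 0.325 to 0.925 m from the base axis. Payload 3.1 kg.
Tool frame: the origin (TCP) lies between the finger pads; the fingertips stand 22 mm ahead of it and the grasp point (between the pads) lies 3 mm ahead of it (arm.nose_length is the distance from the TCP to the fingertips, in m); z points along the fingers, y is the line along which they close (so a half turn about z gives the same grasp; the last joint's range is limited). The gripper opens to 85 mm and grips with 20 to 120 N. Pads are 22 mm wide; open, the fingers measure 114 mm over their backs; the gripper's body (76 mm by 85 mm) begins 54 mm behind the grasp point. The pads swing forward as they close: fully open they stand 13 mm farther back than shut.
Start: joints at [1.187, 0.217, 1.613, -0, 1.311, -0.112], TCP at [0.168, 0.602, 0.22] pointing down, gripper open.
Joint ranges: [-2.75, 2.75], [-0.78, 2.1], [0.31, 2.55], [-1.13, 4.27], [0.13, 2.63], [-2.58, 2.58]. Speed limits (rad/s): [2.79, 2.79, 3.14, 3.14, 3.14, 3.14].

## Interface

Orientations are given as a unit quaternion [x, y, z, w].
In Python, from bench import arm, optics gives the robot as it stands.
- The arm moves only by the tool servo_tool, never from a script. Its argument "targets" is a list that holds one entry, the list of rows, each a list of 5 numbers: the shift along the tool's x, y, z in units of 0.1 m (1.0 is 0.1 m), then the turn about the tool's z in units of 45 degrees (1.0 is 45 degrees), then the opening, from 0 (shut) to 1 (fully open). A call has 1 to 12 rows; each row is the pose to reach, as a shift and turn from the pose commanded when the call began, along the tool's axes at that moment; what a row does not reach only later rows make up. A row lasts 1/8 s, in which the tool goes at most 62.5 mm and 10.7 degrees, less where a joint would pass 70% of its speed; a pose out of reach is approached as far as the arm can. A call with a number of a shift or a turn outside -1 to 1 is refused whole. A call with a gripper value outside its range is refused whole. The fingers move at their own pace and stop on an object; "squeeze" is the grip in N (left out, the last holds). Time passes only in rows, so rows that repeat a pose let the fingers close. It gives the time, the measured TCP pose, the force, the opening and the grip force at its end, in the units of the state.
- arm.state(): the state, without advancing time (a new reading comes with each control period).
- optics.grab_frame(name): name is "scene" or "side" or "wrist"; returns a dict with "img" (420x560x3 uint8, blue, green, red), "intrinsics" (3x3 intrinsics, pixels), "extrinsics" (4x4, takes a point from camera to world coordinates). Camera axes: x right, y up, looking along -z (the intrinsics and any distortion apply to the point x, -y, -z); pixel columns grow to the right and rows downward; lengths in m; the calibration is good to about 2 mm. A picture is of the moment at which its call begins. There is no depth.
- arm.job_done(): hands the job in; it is judged then, once.
The state is a dict: "clock": time; "joints": joint angles; "dq": joint speeds; "tau": joint torques, N m; "tcp_pos": TCP position; "orientation": TCP orientation; "contact_force": force on the tool from outside, world axes, zero at the start; "moment": the same for the moment, N m; "grip_width": finger opening in m; "grasp_force": force on a finger pad.
Only numpy, scipy, OpenCV 4.12 (cv2) and the standard library are available. Lean on these libraries where they do the work, as an engineer would, in place of code of your own. Each camera call takes 0.05 s, during which the arm holds its last target. There are 200 camera calls.

## Task

Pack the colour caddy for the marbling class: stand each of the four dropper bottles (the ones with a black rubber bulb on top) upright on the floor of the caddy bay whose pad has its colour, setting them down gently and never dropping or tipping a bottle over. The two refill bottles with flat white caps do not belong in the kit: leave them standing where they are.

Things in the scene. Friction and masses are not known exactly. Their poses are not given: they have to be found in the camera images.
- dropper_blue: Loose blue dropper bottle, standing upright: round, the coloured body 34 mm in diameter and straight up to 58 mm, shoulder to 64 mm, then a narrow black collar (19 mm across, to 76 mm) and a black rubber dropper bulb (14 mm across, top at 94 mm). About 60 to 110 g. Origin at the centre of its underside, z up its axis.
- dropper_green: Loose green dropper bottle, standing upright: round, the coloured body 34 mm in diameter and straight up to 58 mm, shoulder to 64 mm, then a narrow black collar (19 mm across, to 76 mm) and a black rubber dropper bulb (14 mm across, top at 94 mm). About 60 to 110 g. Origin at the centre of its underside, z up its axis.
- dropper_white: Loose white dropper bottle, standing upright: round, the coloured body 34 mm in diameter and straight up to 58 mm, shoulder to 64 mm, then a narrow black collar (19 mm across, to 76 mm) and a black rubber dropper bulb (14 mm across, top at 94 mm). About 60 to 110 g. Origin at the centre of its underside, z up its axis.
- dropper_plum: Loose plum (dark red-purple) dropper bottle, standing upright: round, the coloured body 34 mm in diameter and straight up to 58 mm, shoulder to 64 mm, then a narrow black collar (19 mm across, to 76 mm) and a black rubber dropper bulb (14 mm across, top at 94 mm). About 60 to 110 g. Origin at the centre of its underside, z up its axis.
- pad_blue: Blue floor pad, 50 x 50 mm, 2 mm thick, in one bay of the fixed dark steel caddy. Origin: centre of its underside, 4 mm above the bench. The caddy's four open bays lie in a row along the pad's x axis, 58 mm apart, 54 x 54 mm inside, walls 4 mm thick, rims 36 mm above the bench, a wire handle out 23 mm at each end. Which bay has which colour varies.
- pad_green: Green floor pad, 50 x 50 mm, 2 mm thick, in one bay of the fixed dark steel caddy. Origin: centre of its underside, 4 mm above the bench. The caddy's four open bays lie in a row along the pad's x axis, 58 mm apart, 54 x 54 mm inside, walls 4 mm thick, rims 36 mm above the bench, a wire handle out 23 mm at each end. Which bay has which colour varies.
- pad_white: White floor pad, 50 x 50 mm, 2 mm thick, in one bay of the fixed dark steel caddy. Origin: centre of its underside, 4 mm above the bench. The caddy's four open bays lie in a row along the pad's x axis, 58 mm apart, 54 x 54 mm inside, walls 4 mm thick, rims 36 mm above the bench, a wire handle out 23 mm at each end. Which bay has which colour varies.
- pad_plum: Plum (dark red-purple) floor pad, 50 x 50 mm, 2 mm thick, in one bay of the fixed dark steel caddy. Origin: centre of its underside, 4 mm above the bench. The caddy's four open bays lie in a row along the pad's x axis, 58 mm apart, 54 x 54 mm inside, walls 4 mm thick, rims 36 mm above the bench, a wire handle out 23 mm at each end. Which bay has which colour varies.
- refill_blue: Loose blue refill bottle, not for the caddy: same body as the dropper bottles (34 mm in diameter, shoulder at 64 mm) but a wide flat white screw cap (27 mm across, top at 80 mm) and no bulb. Origin at the centre of its underside, z up its axis.
- refill_plum: Loose plum (dark red-purple) refill bottle, not for the caddy: same body as the dropper bottles (34 mm in diameter, shoulder at 64 mm) but a wide flat white screw cap (27 mm across, top at 80 mm) and no bulb. Origin at the centre of its underside, z up its axis. Among the bottles, which all start in two rows along y about 150 mm apart, stand a white cup and a metal tin, 50 mm across, 45 mm high.
Not all that is in view belongs to the job. There is more than one size of the pad_green; the one meant has the size given above.

How it is judged:
At the end, for the whole second after the job is handed in: Each dropper bottle stands on the pad of its own colour: its centre within 15 mm of the pad's centre, its base less than 6 mm above the pad's underside (so on the bay floor), upright within 0.1 rad and at rest; both refill bottles are upright within 0.1 rad and within 25 mm of where they stood (horizontal distance between dropper_blue and pad_blue below 0.015 m and z of dropper_blue in the frame of pad_blue below 0.006 m and angle between each of dropper_blue, dropper_green, dropper_white, dropper_plum, refill_blue, refill_plum's own z axis and vertical below 0.1 rad and linear speed of each of dropper_blue, dropper_green, dropper_white, dropper_plum below 0.02 m/s and horizontal distance between dropper_green and pad_green below 0.015 m and z of dropper_green in the frame of pad_green below 0.006 m and horizontal distance between dropper_white and pad_white below 0.015 m and z of dropper_white in the frame of pad_white below 0.006 m and horizontal distance between dropper_plum and pad_plum below 0.015 m and z of dropper_plum in the frame of pad_plum below 0.006 m and distance of each of refill_blue, refill_plum from where it was at the start of the episode below 0.025 m); the robot touches nothing.
It fails at once if a bottle is tipped over (leans more than 0.6 rad) (angle between any of dropper_blue, dropper_green, dropper_white, dropper_plum, refill_blue, refill_plum's own z axis and vertical above 0.6 rad).
It fails at once if a bottle is dropped (moves faster than 0.8 m/s with its base less than 45 mm above the bench, as after a fall of some 35 mm) ((linear speed of dropper_blue above 0.8 m/s and height (world z) of dropper_blue below 0.045 m) or (linear speed of dropper_green above 0.8 m/s and height (world z) of dropper_green below 0.045 m) or (linear speed of dropper_white above 0.8 m/s and height (world z) of dropper_white below 0.045 m) or (linear speed of dropper_plum above 0.8 m/s and height (world z) of dropper_plum below 0.045 m) or (linear speed of refill_blue above 0.8 m/s and height (world z) of refill_blue below 0.045 m) or (linear speed of refill_plum above 0.8 m/s and height (world z) of refill_plum below 0.045 m)).
It fails at once if a refill bottle is moved more than 60 mm from its place (distance of any of refill_blue, refill_plum from where it was at the start of the episode above 0.06 m).
It also fails if it takes over 104 s, if anything falls off the work surface, if the arm or the gripper's body presses on something with over 40 N, if the wrist force passes 120 N, or if a joint passes its speed limit or range.

## Working session

There is one attempt and no reset: what is moved stays moved. The work goes in short steps, Python scripts to look and compute and a tool call to move; the robot and the scene stay as the last step left them, time stands still between calls to the robot, and variables do not carry over. Pictures are saved under pics/ and viewed, at most 14 in all, crops included, and the job is handed in when it is done.

Besides the shell and the picture viewer there is one more tool, called after "Request:" by a JSON object that holds its "name" and its "arguments", one argument or row to a line. servo_tool: Moves the arm, as the interface text tells. Its arguments: {"type":"object","properties":{"targets":{"type":"array","items":{"type":"array","items":{"type":"array","items":{"type":"number","minimum":-1,"maximum":1}}}},"squeeze":{"type":"number"}},"required":["targets"]}

```bash
mkdir -p pics; ls; python3 - <<'E'
from bench import arm, optics
import cv2,numpy as np
for n in ("scene","side","wrist"):
    f=optics.grab_frame(n); cv2.imwrite(f"pics/{n}0.png",f["img"]); print(n,np.round(f["intrinsics"],1).tolist(),np.round(f["extrinsics"],3).tolist(),[k for k in f])
s=arm.state(); print(s["tcp_pos"],s["orientation"],s["clock"])
E
```

```text
pics
scene [[386.6, 0.0, 278.3], [0.0, 386.6, 208.4], [0.0, 0.0, 1.0]] [[-0.868, -0.385, 0.313, 0.861], [0.497, -0.658, 0.566, 0.663], [-0.012, 0.647, 0.763, 0.847], [0.0, 0.0, 0.0, 1.0]] ['img', 'intrinsics', 'extrinsics']
side [[497.6, 0.0, 274.9], [0.0, 497.6, 212.7], [0.0, 0.0, 1.0]] [[-0.986, 0.103, -0.129, 0.373], [-0.165, -0.566, 0.808, 1.211], [0.01, 0.818, 0.575, 0.835], [0.0, 0.0, 0.0, 1.0]] ['img', 'intrinsics', 'extrinsics']
wrist [[298.9, 0.0, 279.9], [0.0, 298.9, 207.8], [0.0, 0.0, 1.0]] [[0.269, -0.91, -0.315, 0.086], [0.963, 0.254, 0.089, 0.624], [-0.002, -0.327, 0.945, 0.373], [0.0, 0.0, 0.0, 1.0]] ['img', 'intrinsics', 'extrinsics']
[0.16750315 0.6014375  0.21935026] [ 1.35478725e-01  9.90779780e-01 -9.38615083e-04 -2.46194301e-04] 0.15
```

View pics/scene0.png

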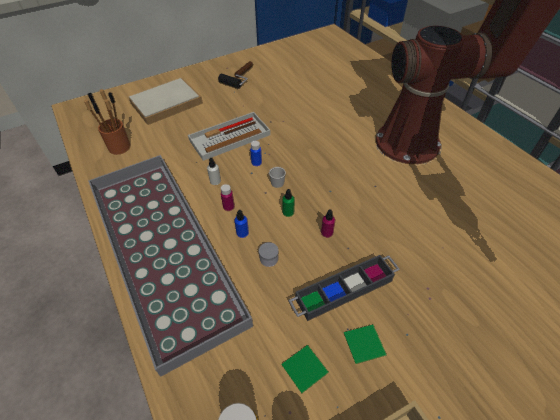

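View pics/side0.png

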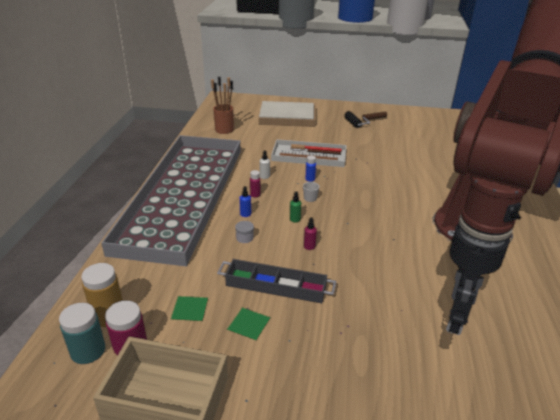

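The scene view shows the droppers at white (213,170), blue (242,225), green (288,203) and plum (328,223). The refills are plum (228,198) and blue (256,153), and the cups are at (277,177) and (268,255). The pads are green (312,300), blue (333,291), white (354,282) and plum (374,271). There are two more green squares, at (305,368) and (366,343), loose on the bench and larger. The one meant is the green pad in the caddy. I'll confirm all of this in an enlarged crop.

```bash
python3 - <<'E'
import cv2,numpy as np
a=cv2.imread("pics/scene0.png")[135:325,195:405]; b=cv2.imread("pics/side0.png")[145:305,215:345]
a=cv2.resize(a,(400,362),interpolation=cv2.INTER_CUBIC); 
A=cv2.resize(cv2.imread("pics/scene0.png")[130:330,195:400],None,fx=1.95*1.45,fy=1.95*1.45,interpolation=cv2.INTER_CUBIC)
cv2.imwrite("pics/c1.png",A)
B=cv2.resize(cv2.imread("pics/side0.png")[145:305,215:345],None,fx=3.5,fy=3.5,interpolation=cv2.INTER_CUBIC)
cv2.imwrite("pics/c2.png",B);print(A.shape,B.shape)
E
```

```text
(565, 580, 3) (560, 455, 3)
```

View pics/c1.png

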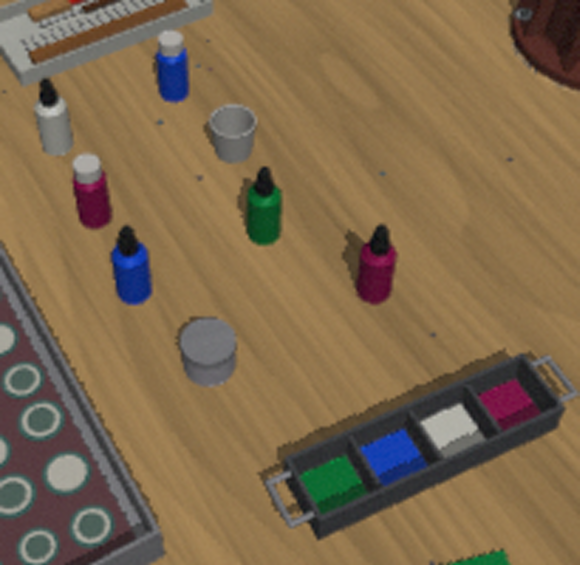

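View pics/c2.png

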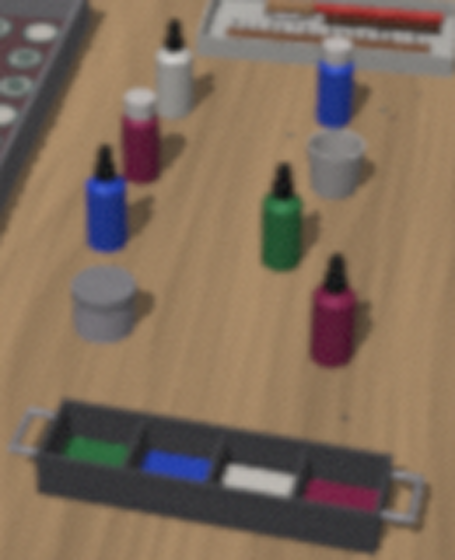

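```bash
cat > h.py <<'E'
import numpy as np, cv2
def ray(K,T,p):
    K=np.array(K);T=np.array(T)
    d=np.linalg.inv(K)@[p[0],p[1],1]; d=T[:3,:3]@[d[0],-d[1],-d[2]]
    return T[:3,3],d/np.linalg.norm(d)
def tri(rays):
    A=np.zeros((3,3));b=np.zeros(3)
    for o,d in rays:
        P=np.eye(3)-np.outer(d,d);A+=P;b+=P@o
    x=np.linalg.solve(A,b)
    return x,max(np.linalg.norm((np.eye(3)-np.outer(d,d))@(x-o)) for o,d in rays)
def plane(r,z):
    o,d=r; return o+d*(z-o[2])/d[2]
def proj(K,T,X):
    T=np.array(T);c=T[:3,:3].T@(np.asarray(X)-T[:3,3]);q=np.array(K)@[c[0],-c[1],-c[2]];return q[:2]/q[2]
E
python3 - <<'E'
from h import *
from bench import optics
s=optics.grab_frame("scene");d=optics.grab_frame("side")
P={'white':((46,82),(174,23)),'blue':((125,229),(105,149)),'green':((264,170),(284,167)),'plum':((379,228),(337,257)),
'rblue':((170,40),(337,46)),'rplum':((86,163),(140,98)),'cup':((233,120),(337,145)),'tin':((208,342),(105,288)),'cBL':((287,460),(63,402)),'cFL':((319,517),(38,455)),'cBR':((525,354),(390,457)),'cFR':((562,403),(382,512))}
for k,(a,b) in P.items():
    ra=ray(s["intrinsics"],s["extrinsics"],(a[0]/2.8293+195,a[1]/2.825+130)); rb=ray(d["intrinsics"],d["extrinsics"],(b[0]/3.5+215,b[1]/3.5+145))
    x,e=tri([ra,rb]); print(k,np.round(x*1000),round(e*1000,1))
E
```

```text
white [ 626. -156.   92.] 0.4
blue [642.  59.  91.] 0.7
green [497.  61.  92.] 0.9
plum [444. 174.  91.] 0.5
rblue [ 479. -166.   78.] 0.0
rplum [634. -44.  79.] 0.7
cup [465. -55.  44.] 0.6
tin [619. 171.  36.] 0.0
cBL [620. 305.  36.] 0.6
cFL [624. 360.  35.] 0.9
cBR [388. 324.  39.] 1.6
cFR [390. 377.  36.] 0.2
```

Every height matches the text: bulbs 91–92 mm, caps 78–79 mm, caddy rim 35–39 mm. The caddy axis has a yaw of about -4.4°. I'll head for the plum bottle and square the tool to the caddy on the way.

Request:
{"name": "servo_tool", "arguments": {
  "targets": [
    [[-0.3, -0.3, 0, -0.1, 0.75], [-0.65, -0.6, 0, -0.2, 0.75], [-0.95, -0.85, 0, -0.25, 0.75], [-0.95, -0.85, 0, -0.25, 0.75]]
  ],
  "squeeze": 30
}}

```text
clock: 0.75
tcp_pos: [0.2376, 0.4929, 0.2202]
orientation: [0.039, 0.999, -0.0, 0.0]
contact_force: [-0.0, -0.2, 0.8]
grip_width: 0.064
grasp_force: 0.0
```

Request:
{"name": "servo_tool", "arguments": {
  "targets": [
    [[-0.5, -0.5, 0, 0, 0.75], [-1, -1, 0, 0, 0.75], [-1, -1, 0, 0, 0.75]]
  ]
}}

```text
clock: 1.12
tcp_pos: [0.3301, 0.3862, 0.2205]
orientation: [0.039, 0.999, 0.0, 0.0]
contact_force: [0.9, 0.2, 0.8]
grip_width: 0.0639
grasp_force: 0.0
```

Request:
{"name": "servo_tool", "arguments": {
  "targets": [
    [[-0.3, -0.5, 0, 0, 0.75], [-0.5, -1, 0, 0, 0.75], [-0.5, -1, 0, 0, 0.75], [-0.5, -1, 0, 0, 0.75]]
  ]
}}

```text
clock: 1.62
tcp_pos: [0.3708, 0.2851, 0.2206]
orientation: [0.038, 0.999, 0.001, -0.0]
contact_force: [-0.7, 0.4, 0.1]
grip_width: 0.0643
grasp_force: 0.0
```

```bash
cat > look.py <<'E'
import sys; from bench import arm,optics; from h import *
import pickle
n=sys.argv[1]; f=optics.grab_frame("wrist"); cv2.imwrite(f"pics/{n}.png",f["img"]); pickle.dump(f,open(f"{n}.pkl","wb"))
s=arm.state(); print(np.round(s["tcp_pos"],4),np.round(s["orientation"],3),round(s["clock"],2),s["grip_width"],np.round(s["contact_force"],1))
for a in sys.argv[2:]:
    X=np.array(eval(a))/1000; print(a,np.round(proj(f["intrinsics"],f["extrinsics"],X)))
E
python3 look.py w1 444,174,94 497,61,94 620,305,36 419,348,6 477,344,6 534,339,6 592,335,6
```

```text
[0.3706 0.2854 0.2205] [ 0.037  0.999  0.001 -0.   ] 1.68 0.06399504982831931 [ 0.  -0.2 -0.1]
444,174,94 [181. 269.]
497,61,94 [ 91. 316.]
620,305,36 [307. 349.]
419,348,6 [330. 208.]
477,344,6 [328. 248.]
534,339,6 [326. 284.]
592,335,6 [324. 317.]
```

View pics/w1.png

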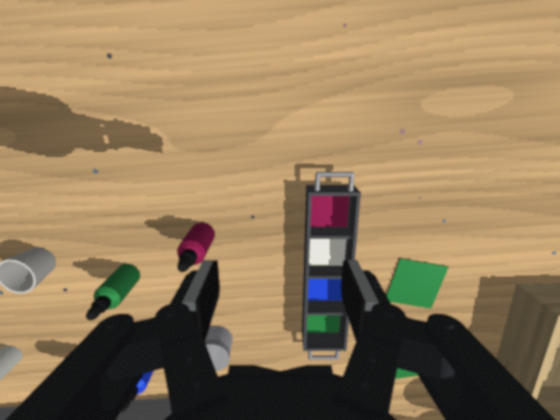

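The wrist view shows the plum bulb at about (183,267), predicted (181,269). The pads sit at column 323–330 as predicted, and their row offsets fit the near wall hiding part of each pad. All poses are confirmed, so I'll go over the plum bottle.

Request:
{"name": "servo_tool", "arguments": {
  "targets": [
    [[-0.4, -0.5, 0, 0, 0.75], [-0.8, -1, 0, 0, 0.75], [-0.8, -1, 0.2, 0, 0.75], [-0.8, -1, 0.2, 0, 0.75], [-0.8, -1, 0.2, 0, 0.75]]
  ]
}}

```text
clock: 2.3
tcp_pos: [0.4429, 0.1797, 0.2006]
orientation: [0.037, 0.999, 0.0, -0.0]
contact_force: [-0.2, -0.6, -0.1]
grip_width: 0.0644
grasp_force: 0.0
```

```bash
python3 look.py w2 444,174,94 444,174,0; cat > goto.py <<'E'
import sys; from bench import arm; import numpy as np
from scipy.spatial.transform import Rotation as R
# usage: goto.py x y z (mm) [...]; prints shift in tool units for each target from previous
s=arm.state(); p=s["tcp_pos"]*1000; M=R.from_quat(s["orientation"]).as_matrix()
for a in sys.argv[1:]:
    X=np.array(eval(a)); print(a,np.round(M.T@(X-p)/100,3)); p=X
E
python3 goto.py 444,174,54
```

```text
[0.4431 0.1797 0.201 ] [0.036 0.999 0.    0.   ] 2.35 0.06402351565600038 [-0.2 -0.2  0.3]
444,174,94 [274. 203.]
444,174,0 [275. 179.]
444,174,54 [-0.012 -0.057  1.47 ]
```

View pics/w2.png

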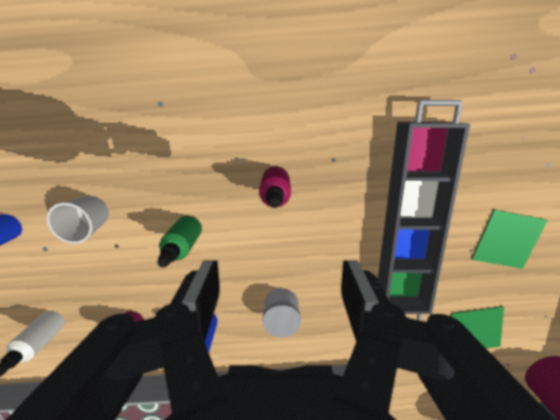

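```bash
python3 - <<'E'
from h import *; import pickle
f=pickle.load(open("w2.pkl","rb")); I=f["img"][160:215,245:305].astype(int)
b,g,r=I[...,0],I[...,1],I[...,2]
dark=(I.max(2)<60); pl=(r-g>50)&(b>g+10)
for n,m in(("bulb",dark),("plum",pl)):
    k,l,st,c=cv2.connectedComponentsWithStats(m.astype(np.uint8)); i=1+st[1:,4].argmax(); x,y,w,h,a=st[i]; print(n,x+245,x+w-1+245,y+160,y+h-1+160,a,c[i]+[245,160])
def sil(X,Y,parts):
    P=np.array([proj(f["intrinsics"],f["extrinsics"],np.array([X+q*np.cos(t),Y+q*np.sin(t),z])/1000) for q,z in parts for t in np.linspace(0,6.28,60)]); return np.round([P[:,0].min(),P[:,0].max(),P[:,1].min(),P[:,1].max()],1)
for X in (440,444): print(X,"all",sil(X,174,[(17,0),(17,58),(9.5,76),(7,90)]),"bulb",sil(X,174,[(9.5,76),(9.5,64),(7,92)]))
E
```

```text
bulb 265 282 186 206 279 [273.78494624 195.93548387]
plum 260 289 168 205 624 [275.64903846 182.81730769]
440 all [257.5 290.5 162.1 205.2] bulb [263.9 283.5 181.2 205.9]
444 all [257.9 290.8 165.4 209.2] bulb [264.3 283.7 185.1 209.9]
```

The bulb spans rows 186–206 and fits a bottle at x of about 443, y of about 174. I'll descend with the fingers open.

Request:
{"name": "servo_tool", "arguments": {
  "targets": [
    [[0, -0.055, 0, 0, 0.75], [0, -0.055, 0.4, 0, 0.75], [0, -0.055, 0.8, 0, 0.75], [0, -0.055, 1, 0, 0.75], [0, -0.055, 1, 0, 0.75]]
  ]
}}

```text
clock: 2.98
tcp_pos: [0.441, 0.1725, 0.099]
orientation: [0.037, 0.999, -0.001, -0.002]
contact_force: [0.0, 0.2, 0.5]
grip_width: 0.0638
grasp_force: 0.0
```

Request:
{"name": "servo_tool", "arguments": {
  "targets": [
    [[0, 0, 0.2, 0, 0.75], [0, 0, 0.4, 0, 0.75], [0, 0, 0.47, 0, 0.75], [0, 0, 0.47, 0, 0.75], [0, 0, 0.47, 0, 0.2], [0, 0, 0.47, 0, 0.2], [0, 0, 0.47, 0, 0.2], [0, 0, 0.47, 0, 0.2], [0, 0, 0.47, 0, 0.2]]
  ],
  "squeeze": 30
}}

```text
clock: 4.1
tcp_pos: [0.4436, 0.173, 0.0541]
orientation: [0.038, 0.999, 0.0, 0.001]
contact_force: [-0.7, 1.2, 6.0]
grip_width: 0.0174
grasp_force: 23.3
```

The width of 17 mm is not the body's 34 mm, so I'll look.

```bash
python3 - <<'E'
from bench import optics,arm; import cv2
from h import *
a=optics.grab_frame("side"); b=optics.grab_frame("scene")
u=proj(a["intrinsics"],a["extrinsics"],[.443,.173,.05]);v=proj(b["intrinsics"],b["extrinsics"],[.443,.173,.05])
def cr(f,p,r=45): 
    x,y=map(int,p); return cv2.resize(f["img"][y-r:y+r,x-r:x+r],(390,390),interpolation=cv2.INTER_CUBIC)
cv2.imwrite("pics/g1.png",cv2.hconcat([cr(a,u),cr(b,v)]))
s=arm.state();print(s["grip_width"],s["grasp_force"],s["contact_force"],s["moment"])
E
```

```text
0.01740746991722641 23.360214829444885 [0.02772103 0.68926334 5.79484933] [0.07320773 0.04482327 0.01123929]
```

View pics/g1.png

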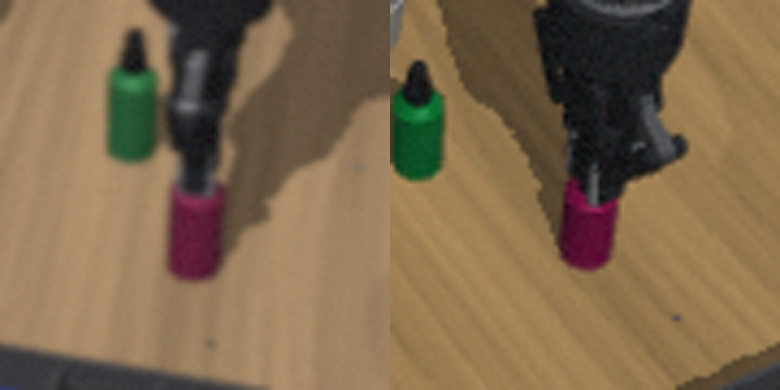

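```bash
python3 - <<'E'
from bench import optics,arm
from h import *
print(arm.nose_length,[k for k in dir(arm) if k[0]!='_'])
for n in("side","scene"):
    a=optics.grab_frame(n); c=proj(a["intrinsics"],a["extrinsics"],[.443,.173,.05]).astype(int)
    off=0 if n=="side" else 390
    for z in(0,.03,.058,.064,.094): print(n,z,np.round((proj(a["intrinsics"],a["extrinsics"],[.443,.173,z])-c+45)*390/90+[off,0]))
E
```

```text
0.022 ['MotionError', 'job_done', 'nose_length', 'state']
side 0 [194. 263.]
side 0.03 [197. 225.]
side 0.058 [199. 188.]
side 0.064 [200. 180.]
side 0.094 [203. 139.]
scene 0 [581. 247.]
scene 0.03 [585. 218.]
scene 0.058 [589. 189.]
scene 0.064 [589. 183.]
scene 0.094 [594. 151.]
```

The fingers hold the black collar, with the tips at z of about 58 (side crop (195,190), scene crop (605,203)). The bottle is still upright at (443,173). So the tips stand near the TCP height instead of 22 mm ahead of it. I'll reopen, go 12 mm lower and take the body.

Request:
{"name": "servo_tool", "arguments": {
  "targets": [
    [[0, 0, 0, 0, 0.75], [0, 0, 0, 0, 0.75], [0, 0, 0, 0, 0.75], [0, 0, 0, 0, 0.75], [0, 0, 0.06, 0, 0.75], [0, 0, 0.12, 0, 0.75], [0, 0, 0.12, 0, 0.75]]
  ]
}}

```text
clock: 5.18
tcp_pos: [0.4419, 0.1725, 0.0405]
orientation: [0.038, 0.999, -0.0, -0.001]
contact_force: [0.4, -0.5, -0.3]
grip_width: 0.0642
grasp_force: 0.0
```

Request:
{"name": "servo_tool", "arguments": {
  "targets": [
    [[0, 0, 0, 0, 0.3], [0, 0, 0, 0, 0.3], [0, 0, 0, 0, 0.3], [0, 0, 0, 0, 0.3], [0, 0, 0, 0, 0.3], [0, 0, 0, 0, 0.3]]
  ],
  "squeeze": 35
}}

```text
clock: 5.92
tcp_pos: [0.4432, 0.1729, 0.0418]
orientation: [0.038, 0.999, 0.0, 0.0]
contact_force: [-0.3, 0.8, 4.5]
grip_width: 0.0313
grasp_force: 34.9
```

Request:
{"name": "servo_tool", "arguments": {
  "targets": [
    [[0, 0, -0.05, 0, 0.3], [0, 0, -0.1, 0, 0.3], [0, 0, -0.2, 0, 0.3], [0, 0, -0.4, 0, 0.3], [0, 0, -0.7, 0, 0.3], [0, 0, -1, 0, 0.3], [0, 0, -1, 0, 0.3]]
  ]
}}

```text
clock: 6.8
tcp_pos: [0.4454, 0.1734, 0.1447]
orientation: [0.038, 0.999, 0.001, 0.003]
contact_force: [0.5, 0.1, -0.8]
grip_width: 0.0313
grasp_force: 34.8
```

```bash
python3 - <<'E'
from bench import optics,arm; import cv2,pickle
from h import *
s=arm.state();t=s["tcp_pos"];print(t,s["grip_width"],s["contact_force"])
def cr(f,p,r=45): 
    x,y=map(int,p); return cv2.resize(f["img"][y-r:y+r,x-r:x+r],(390,390),interpolation=cv2.INTER_CUBIC)
o=[]
for n in("side","scene"):
    f=optics.grab_frame(n); o.append(cr(f,proj(f["intrinsics"],f["extrinsics"],t-[0,0,.02])))
T=cv2.hconcat(o); f=pickle.load(open("w2.pkl","rb")); 
c=np.array([.5055,.3415]);a=np.array([.997,-.077]);b=np.array([.077,.997])
im=cv2.resize(f["img"][85:325,370:480],None,fx=3,fy=3,interpolation=cv2.INTER_CUBIC)
cor=[np.r_[c+a*x+b*y,.036] for x,y in((-.118,-.031),(-.118,.031),(.118,.031),(.118,-.031))]
cv2.polylines(im,[np.array([(proj(f["intrinsics"],f["extrinsics"],q)-[370,85])*3+1 for q in cor]).astype(np.int32)],True,(0,255,255),1)
im=cv2.rotate(im,cv2.ROTATE_90_COUNTERCLOCKWISE)[:210+120]
h=600-T.shape[0]; im=cv2.resize(im,(int(im.shape[1]*h/im.shape[0]),h)); im=cv2.copyMakeBorder(im,0,0,0,780-im.shape[1],cv2.BORDER_CONSTANT)
cv2.imwrite("pics/g2.png",cv2.vconcat([T,im]))
E
python3 goto.py 419,348,143
```

```text
[0.44537192 0.17335508 0.14468227] 0.03131502502277494 [ 0.47004962  0.08374875 -0.80529325]
419,348,143 [ 0.367  1.73  -0.017]
```

View pics/g2.png

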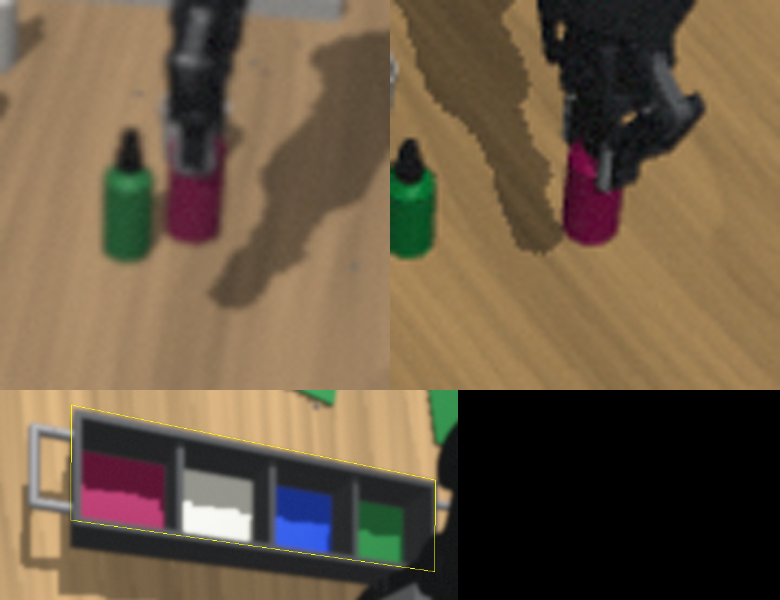

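The bottle hangs upright from the fingers: side crop (195,190), scene crop (595,190). The yellow model rim fits the caddy to within about 3 mm. Next I'll carry it to the plum bay at (418.5,346.5).

Request:
{"name": "servo_tool", "arguments": {
  "targets": [
    [[0.1, 0.2, 0, 0, 0.3], [0.2, 0.5, 0, 0, 0.3], [0.3, 0.8, 0, 0, 0.3], [0.35, 1, 0, 0, 0.3]]
  ]
}}

```text
clock: 7.4
tcp_pos: [0.4134, 0.2755, 0.1391]
orientation: [0.037, 0.999, -0.001, -0.002]
contact_force: [0.4, -0.7, -1.0]
grip_width: 0.0315
grasp_force: 34.8
```

Request:
{"name": "servo_tool", "arguments": {
  "targets": [
    [[0, 0.3, 0, 0, 0.3], [0, 0.5, 0, 0, 0.3], [0, 0.65, 0, 0, 0.3], [0, 0.73, 0, 0, 0.3], [0, 0.73, 0, 0, 0.3], [0, 0.73, 0, 0, 0.3]]
  ]
}}

```text
clock: 8.15
tcp_pos: [0.4209, 0.3473, 0.1413]
orientation: [0.038, 0.999, -0.0, -0.0]
contact_force: [0.8, 0.4, -0.6]
grip_width: 0.0316
grasp_force: 34.8
```

```bash
python3 goto.py 418.5,346.5,48; python3 -c "
from bench import arm;print(arm.state()['clock'])"
```

```text
418.5,346.5,48 [ 0.023 -0.009  0.933]
8.15
```

Request:
{"name": "servo_tool", "arguments": {
  "targets": [
    [[0.02, -0.01, 0.2, 0, 0.3], [0.02, -0.01, 0.45, 0, 0.3], [0.02, -0.01, 0.65, 0, 0.3], [0.02, -0.01, 0.8, 0, 0.3], [0.02, -0.01, 0.87, 0, 0.3], [0.02, -0.01, 0.91, 0, 0.3], [0.02, -0.01, 0.93, 0, 0.3], [0.02, -0.01, 0.93, 0, 0.3], [0.02, -0.01, 0.93, 0, 0.3]]
  ]
}}

```text
clock: 9.28
tcp_pos: [0.4192, 0.3473, 0.0489]
orientation: [0.038, 0.999, 0.0, 0.0]
contact_force: [0.3, -0.5, -0.7]
grip_width: 0.0318
grasp_force: 34.8
```

```bash
python3 - <<'E'
from bench import optics,arm; import cv2
from h import *
s=arm.state();t=s["tcp_pos"];print(t,s["grip_width"],s["contact_force"])
o=[]
for n in("side","scene"):
    f=optics.grab_frame(n); x,y=map(int,proj(f["intrinsics"],f["extrinsics"],t)); r=45
    o.append(cv2.resize(f["img"][y-r:y+r,x-r:x+r],(390,390),interpolation=cv2.INTER_CUBIC))
cv2.imwrite("pics/p1.png",cv2.hconcat(o))
E
```

```text
[0.41919599 0.34730773 0.04890355] 0.03180317706687472 [ 0.27854674 -0.54235403 -0.6914716 ]
```

View pics/p1.png

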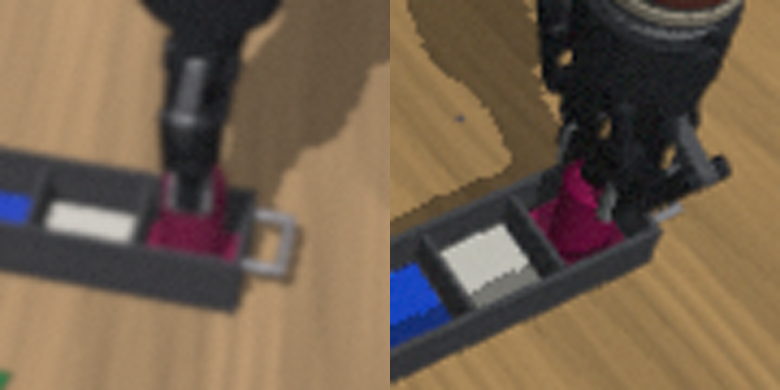

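The bottle stands centred in the plum bay (side crop (190,225), scene crop (575,220)), with no contact force yet. I'll lower it 2 mm, release and rise.

Request:
{"name": "servo_tool", "arguments": {
  "targets": [
    [[0, 0, 0.01, 0, 0.3], [0, 0, 0.02, 0, 0.3], [0, 0, 0.02, 0, 0.3], [0, 0, 0.02, 0, 0.45], [0, 0, 0.02, 0, 0.7], [0, 0, 0.02, 0, 0.7], [0, 0, 0.02, 0, 0.7]]
  ]
}}

```text
clock: 10.25
tcp_pos: [0.4187, 0.3469, 0.0462]
orientation: [0.038, 0.999, -0.0, -0.0]
contact_force: [-0.1, 0.1, -0.5]
grip_width: 0.0598
grasp_force: 0.0
```

Request:
{"name": "servo_tool", "arguments": {
  "targets": [
    [[0, 0, -0.1, 0, 0.7], [0, 0, -0.3, 0, 0.7], [0, 0, -0.7, 0, 0.7], [0, 0, -1, 0, 0.7], [0, 0, -1, 0, 0.7], [0, 0, -1, 0, 0.7]]
  ]
}}

```text
clock: 11.0
tcp_pos: [0.4183, 0.3467, 0.1459]
orientation: [0.038, 0.999, -0.0, -0.0]
contact_force: [-0.8, 0.3, -0.3]
grip_width: 0.0594
grasp_force: 0.0
```

```bash
python3 goto.py 447,250,155 497,61,155 497,61,55 497,61,42
```

```text
447,250,155 [-0.359 -0.943 -0.091]
497,61,155 [-6.410e-01 -1.847e+00  1.000e-03]
497,61,55 [-0.001  0.001  1.   ]
497,61,42 [-0.    0.    0.13]
```

Request:
{"name": "servo_tool", "arguments": {
  "targets": [
    [[-0.1, -0.4, -0.1, 0, 0.75], [-0.3, -0.8, -0.1, 0, 0.75], [-0.36, -0.94, -0.1, 0, 0.75]]
  ]
}}

```text
clock: 11.38
tcp_pos: [0.447, 0.2485, 0.1546]
orientation: [0.039, 0.999, -0.001, -0.002]
contact_force: [0.9, 1.5, 0.1]
grip_width: 0.064
grasp_force: 0.0
```

Request:
{"name": "servo_tool", "arguments": {
  "targets": [
    [[-0.15, -0.5, 0, 0, 0.75], [-0.32, -0.92, 0, 0, 0.75], [-0.32, -0.92, 0, 0, 0.75]]
  ]
}}

```text
clock: 11.75
tcp_pos: [0.4724, 0.1544, 0.1551]
orientation: [0.04, 0.999, -0.0, -0.001]
contact_force: [0.5, 1.3, 0.1]
grip_width: 0.0642
grasp_force: 0.0
```

Request:
{"name": "servo_tool", "arguments": {
  "targets": [
    [[-0.15, -0.5, -0.2, 0, 0.75], [-0.32, -0.92, -0.3, 0, 0.75], [-0.32, -0.92, -0.3, 0, 0.75], [-0.32, -0.92, -0.3, 0, 0.75], [-0.32, -0.92, -0.3, 0, 0.75]]
  ]
}}

```text
clock: 12.38
tcp_pos: [0.4966, 0.0637, 0.1854]
orientation: [0.037, 0.999, 0.0, -0.001]
contact_force: [-0.1, 0.3, -0.2]
grip_width: 0.0641
grasp_force: 0.0
```

```bash
cat > fit.py <<'E'
# fit.py name color x y : fit bottle position to wrist silhouette
import sys,pickle; from h import *
from scipy.optimize import least_squares
n,col,X,Y=sys.argv[1],sys.argv[2],float(sys.argv[3]),float(sys.argv[4]); f=pickle.load(open(n+".pkl","rb"))
c=proj(f["intrinsics"],f["extrinsics"],np.array([X,Y,45])/1000).astype(int); r=45
I=f["img"].astype(int); b,g,R=I[...,0],I[...,1],I[...,2]
m={'green':(g-R>35)&(g-b>20),'blue':(b-R>50)&(b-g>35),'plum':(R-g>50)&(b>g+10),'white':(I.min(2)>105)&(abs(R-b)<28)}[col]|(I.max(2)<45)
w=np.zeros_like(m);w[c[1]-r:c[1]+r,c[0]-r:c[0]+r]=1;m=(m&w).astype(np.uint8)
m=cv2.morphologyEx(m,cv2.MORPH_OPEN,np.ones((3,3),np.uint8))
k,l,st,ce=cv2.connectedComponentsWithStats(m); i=1+st[1:,4].argmax(); M=l==i
th=np.linspace(0,6.28,40); parts=[(17,0),(17,58),(9.5,64),(9.5,76),(7,78),(7,91)]
def mask(p):
    o=np.zeros(m.shape,np.uint8)
    for (q,z),(q2,z2) in zip(parts[::2],parts[1::2]):
        P=np.array([proj(f["intrinsics"],f["extrinsics"],np.array([p[0]+a*np.cos(t),p[1]+a*np.sin(t),zz])/1000) for a,zz in((q,z),(q2,z2)) for t in th],np.float32)
        cv2.fillConvexPoly(o,cv2.convexHull(np.round(P).astype(np.int32)),1)
    return o>0
best=max(((lambda o:(o&M).sum()/(o|M).sum())(mask((X+dx,Y+dy))),X+dx,Y+dy) for dx in range(-10,11) for dy in range(-10,11)); print("IoU,x,y",best,st[i])
E
python3 look.py w3; python3 fit.py w3 green 497 61;  python3 fit.py w2 plum 444 174; python3 goto.py 497,61,42
```

```text
[0.4967 0.0637 0.1855] [ 0.037  0.999  0.    -0.001] 12.43 0.06424344858900187 [0.5 0.9 0.4]
IoU,x,y (np.float64(0.7134192570128886), 495.0, 60.0) [260 172  31  41 941]
IoU,x,y (np.float64(0.7191201353637902), 440.0, 175.0) [260 168  30  38 850]
497,61,42 [-0.007 -0.027  1.435]
```

Green bottle: (496,60.5). Same descent to a body grasp as before.

Request:
{"name": "servo_tool", "arguments": {
  "targets": [
    [[0, -0.03, 0.3, 0, 0.75], [0, -0.03, 0.7, 0, 0.75], [0, -0.03, 1, 0, 0.75], [0, -0.03, 1, 0, 0.75]]
  ]
}}

```text
clock: 12.92
tcp_pos: [0.494, 0.0602, 0.0834]
orientation: [0.037, 0.999, -0.0, -0.004]
contact_force: [-1.4, 0.5, 0.2]
grip_width: 0.0641
grasp_force: 0.0
```

Request:
{"name": "servo_tool", "arguments": {
  "targets": [
    [[0, 0, 0.2, 0, 0.75], [0, 0, 0.35, 0, 0.75], [0, 0, 0.43, 0, 0.75], [0, 0, 0.43, 0, 0.75], [0, 0, 0.43, 0, 0.3], [0, 0, 0.43, 0, 0.3], [0, 0, 0.43, 0, 0.3], [0, 0, 0.43, 0, 0.3], [0, 0, 0.43, 0, 0.3], [0, 0, 0.43, 0, 0.3]]
  ]
}}

```text
clock: 14.18
tcp_pos: [0.4983, 0.0592, 0.0444]
orientation: [0.038, 0.999, -0.0, 0.001]
contact_force: [-0.6, -0.1, 5.8]
grip_width: 0.0307
grasp_force: 34.8
```

Request:
{"name": "servo_tool", "arguments": {
  "targets": [
    [[0, 0, -0.05, 0, 0.3], [0, 0, -0.1, 0, 0.3], [0, 0, -0.3, 0, 0.3], [0, 0, -0.6, 0, 0.3], [0, 0, -0.9, 0, 0.3], [0, 0, -1, 0, 0.3], [0, 0, -1, 0, 0.3]]
  ]
}}

```text
clock: 15.05
tcp_pos: [0.4976, 0.0593, 0.1436]
orientation: [0.038, 0.999, 0.0, 0.0]
contact_force: [-0.0, 0.1, -1.1]
grip_width: 0.0308
grasp_force: 34.8
```

```bash
python3 goto.py 500,250,150 592,333.5,150 592,333.5,48
```

```text
500,250,150 [ 0.12   1.903 -0.064]
592,333.5,150 [-0.854  0.902  0.001]
592,333.5,48 [ 1.00e-03 -0.00e+00  1.02e+00]
```

Request:
{"name": "servo_tool", "arguments": {
  "targets": [
    [[-0.05, 0.2, -0.1, 0, 0.3], [-0.15, 0.55, -0.1, 0, 0.3], [-0.25, 0.93, -0.1, 0, 0.3]]
  ]
}}

```text
clock: 15.42
tcp_pos: [0.5284, 0.1505, 0.1513]
orientation: [0.038, 0.999, -0.0, -0.002]
contact_force: [-0.0, 0.2, -1.6]
grip_width: 0.0306
grasp_force: 34.8
```

Request:
{"name": "servo_tool", "arguments": {
  "targets": [
    [[-0.1, 0.4, 0, 0, 0.3], [-0.25, 0.93, 0, 0, 0.3]]
  ]
}}

```text
clock: 15.68
tcp_pos: [0.5601, 0.2412, 0.1507]
orientation: [0.038, 0.999, -0.001, -0.002]
contact_force: [0.7, -0.8, -0.7]
grip_width: 0.0306
grasp_force: 34.8
```

Request:
{"name": "servo_tool", "arguments": {
  "targets": [
    [[-0.1, 0.4, 0, 0, 0.3], [-0.2, 0.75, 0, 0, 0.3], [-0.25, 0.93, 0, 0, 0.3], [-0.25, 0.93, 0, 0, 0.3], [-0.25, 0.93, 0, 0, 0.3], [-0.25, 0.93, 0, 0, 0.3]]
  ]
}}

```text
clock: 16.42
tcp_pos: [0.5929, 0.3304, 0.1533]
orientation: [0.038, 0.999, -0.0, -0.0]
contact_force: [0.1, -0.6, -1.2]
grip_width: 0.0309
grasp_force: 34.9
```

```bash
python3 goto.py 593,333.5,50
```

```text
593,333.5,50 [1.000e-03 3.100e-02 1.033e+00]
```

Request:
{"name": "servo_tool", "arguments": {
  "targets": [
    [[0, 0.03, 0.25, 0, 0.3], [0, 0.03, 0.5, 0, 0.3], [0, 0.03, 0.7, 0, 0.3], [0, 0.03, 0.85, 0, 0.3], [0, 0.03, 0.93, 0, 0.3], [0, 0.03, 0.98, 0, 0.3], [0, 0.03, 1, 0, 0.3], [0, 0.03, 1, 0, 0.3], [0, 0.03, 1, 0, 0.3]]
  ]
}}

```text
clock: 17.55
tcp_pos: [0.5939, 0.3351, 0.0541]
orientation: [0.038, 0.999, 0.0, 0.001]
contact_force: [-1.2, 0.3, -1.4]
grip_width: 0.0305
grasp_force: 34.9
```

Request:
{"name": "servo_tool", "arguments": {
  "targets": [
    [[0, 0, 0.02, 0, 0.3], [0, 0, 0.04, 0, 0.3], [0, 0, 0.04, 0, 0.3]]
  ]
}}

```text
clock: 17.92
tcp_pos: [0.5941, 0.335, 0.0505]
orientation: [0.038, 0.999, 0.0, 0.001]
contact_force: [-0.7, -1.4, 4.4]
grip_width: 0.0303
grasp_force: 35.5
```

Contact at TCP z = 50.5 (about 5 N), as expected. Release and rise.

Request:
{"name": "servo_tool", "arguments": {
  "targets": [
    [[0, 0, 0, 0, 0.45], [0, 0, 0, 0, 0.7], [0, 0, 0, 0, 0.7], [0, 0, 0, 0, 0.7]]
  ]
}}

```text
clock: 18.42
tcp_pos: [0.5933, 0.3348, 0.0491]
orientation: [0.038, 0.999, -0.0, -0.0]
contact_force: [-0.1, -0.9, 0.5]
grip_width: 0.0598
grasp_force: 0.0
```

Request:
{"name": "servo_tool", "arguments": {
  "targets": [
    [[0, 0, -0.1, 0, 0.7], [0, 0, -0.4, 0, 0.7], [0, 0, -0.8, 0, 0.7], [0, 0, -1, 0, 0.7], [0, 0, -1, 0, 0.7]]
  ]
}}

```text
clock: 19.05
tcp_pos: [0.5951, 0.3356, 0.1523]
orientation: [0.038, 0.999, 0.001, 0.002]
contact_force: [0.6, -0.1, 0.6]
grip_width: 0.0598
grasp_force: 0.0
```

```bash
python3 - <<'E'
from bench import optics,arm; import cv2
from h import *
print(arm.state()["tcp_pos"]); o=[]
for n in("side","scene"):
    f=optics.grab_frame(n); x,y=map(int,proj(f["intrinsics"],f["extrinsics"],[.505,.33,.04])); r=65
    o.append(cv2.resize(f["img"][y-r:y+r,x-r:x+r],(390,390),interpolation=cv2.INTER_CUBIC))
cv2.imwrite("pics/p2.png",cv2.hconcat(o))
E
python3 goto.py 641,59,185
```

```text
[0.59508326 0.33556648 0.15229323]
641,59,185 [-0.689 -2.711 -0.366]
```

View pics/p2.png

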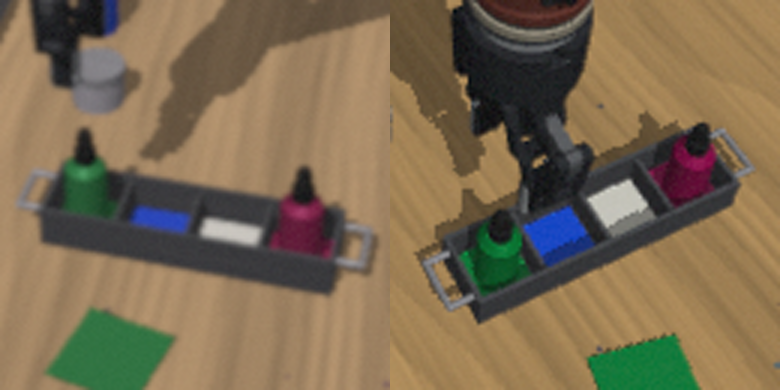

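Green (side crop (85,185), scene crop (497,260)) and plum (302,215 and 688,170) stand upright in their own bays. Next is the blue dropper at (642,59).

Request:
{"name": "servo_tool", "arguments": {
  "targets": [
    [[-0.1, -0.4, -0.1, 0, 0.75], [-0.2, -0.9, -0.1, 0, 0.75]]
  ]
}}

```text
clock: 19.4
tcp_pos: [0.6057, 0.2433, 0.1575]
orientation: [0.037, 0.999, -0.0, -0.001]
contact_force: [1.1, -1.0, 0.7]
grip_width: 0.064
grasp_force: 0.0
```

Request:
{"name": "servo_tool", "arguments": {
  "targets": [
    [[-0.1, -0.4, -0.1, 0, 0.75], [-0.25, -0.9, -0.1, 0, 0.75]]
  ]
}}

```text
clock: 19.65
tcp_pos: [0.6237, 0.151, 0.1676]
orientation: [0.037, 0.999, -0.0, -0.001]
contact_force: [0.3, -0.5, 0.4]
grip_width: 0.0643
grasp_force: 0.0
```

Request:
{"name": "servo_tool", "arguments": {
  "targets": [
    [[-0.1, -0.4, -0.1, 0, 0.75], [-0.24, -0.9, -0.1, 0, 0.75], [-0.24, -0.9, -0.1, 0, 0.75], [-0.24, -0.9, -0.1, 0, 0.75], [-0.24, -0.9, -0.1, 0, 0.75]]
  ]
}}

```text
clock: 20.27
tcp_pos: [0.641, 0.0617, 0.1782]
orientation: [0.037, 0.999, 0.0, -0.001]
contact_force: [0.5, 0.1, -1.0]
grip_width: 0.064
grasp_force: 0.0
```

```bash
python3 look.py w4; python3 fit.py w4 blue 642 59; python3 goto.py 641,59,42
```

```text
[0.6412 0.0618 0.1785] [ 0.037  0.999  0.    -0.001] 20.32 0.06402363576920594 [-0.4  0.1 -0. ]
IoU,x,y (np.float64(0.7850467289719626), 643.0, 60.0) [ 261  172   33   44 1092]
641,59,42 [-0.002 -0.028  1.365]
```

Fit (643,60), triangulated (642,59). Descend and grasp.

Request:
{"name": "servo_tool", "arguments": {
  "targets": [
    [[0, -0.02, 0.3, 0, 0.75], [0, -0.02, 0.7, 0, 0.75], [0, -0.02, 1, 0, 0.75], [0, -0.02, 1, 0, 0.75]]
  ]
}}

```text
clock: 20.82
tcp_pos: [0.6384, 0.0596, 0.0758]
orientation: [0.037, 0.999, -0.0, -0.004]
contact_force: [-0.6, 0.1, -0.6]
grip_width: 0.0643
grasp_force: 0.0
```

Request:
{"name": "servo_tool", "arguments": {
  "targets": [
    [[0, 0, 0.2, 0, 0.75], [0, 0, 0.3, 0, 0.75], [0, 0, 0.37, 0, 0.75], [0, 0, 0.37, 0, 0.75], [0, 0, 0.37, 0, 0.3], [0, 0, 0.37, 0, 0.3], [0, 0, 0.37, 0, 0.3], [0, 0, 0.37, 0, 0.3], [0, 0, 0.37, 0, 0.3], [0, 0, 0.37, 0, 0.3]]
  ]
}}

```text
clock: 22.08
tcp_pos: [0.6425, 0.0584, 0.0435]
orientation: [0.038, 0.999, 0.0, 0.001]
contact_force: [-0.4, 0.4, 5.6]
grip_width: 0.0308
grasp_force: 34.9
```

Request:
{"name": "servo_tool", "arguments": {
  "targets": [
    [[0, 0, -0.05, 0, 0.3], [0, 0, -0.1, 0, 0.3], [0, 0, -0.3, 0, 0.3], [0, 0, -0.6, 0, 0.3], [0, 0, -0.9, 0, 0.3], [0, 0, -1, 0, 0.3], [0, 0, -1, 0, 0.3]]
  ]
}}

```text
clock: 22.95
tcp_pos: [0.6424, 0.0584, 0.1437]
orientation: [0.038, 0.999, 0.0, 0.001]
contact_force: [-0.4, -0.3, -1.3]
grip_width: 0.0307
grasp_force: 34.8
```

```bash
python3 goto.py 534.5,337.5,160 534.5,337.5,50
```

```text
534.5,337.5,160 [ 1.286  2.702 -0.166]
534.5,337.5,50 [ 0.003 -0.     1.1  ]
```

Request:
{"name": "servo_tool", "arguments": {
  "targets": [
    [[0.1, 0.2, -0.1, 0, 0.3], [0.25, 0.5, -0.15, 0, 0.3], [0.43, 0.9, -0.15, 0, 0.3]]
  ]
}}

```text
clock: 23.32
tcp_pos: [0.6044, 0.1528, 0.1569]
orientation: [0.038, 0.999, 0.0, -0.001]
contact_force: [0.5, 0.2, -1.3]
grip_width: 0.0308
grasp_force: 34.8
```

Request:
{"name": "servo_tool", "arguments": {
  "targets": [
    [[0.25, 0.4, 0, 0, 0.3], [0.43, 0.9, 0, 0, 0.3]]
  ]
}}

```text
clock: 23.58
tcp_pos: [0.5668, 0.2461, 0.1561]
orientation: [0.038, 0.999, -0.0, -0.002]
contact_force: [0.8, 0.4, 0.1]
grip_width: 0.0307
grasp_force: 34.8
```

Request:
{"name": "servo_tool", "arguments": {
  "targets": [
    [[0.2, 0.4, 0, 0, 0.3], [0.35, 0.75, 0, 0, 0.3], [0.43, 0.9, 0, 0, 0.3], [0.43, 0.9, 0, 0, 0.3], [0.43, 0.9, 0, 0, 0.3], [0.43, 0.9, 0, 0, 0.3]]
  ]
}}

```text
clock: 24.32
tcp_pos: [0.5341, 0.336, 0.1574]
orientation: [0.039, 0.999, -0.0, -0.0]
contact_force: [-0.1, 0.1, -0.9]
grip_width: 0.0312
grasp_force: 34.8
```

```bash
python3 goto.py 534.5,337.5,50
```

```text
534.5,337.5,50 [-0.003  0.015  1.074]
```

Request:
{"name": "servo_tool", "arguments": {
  "targets": [
    [[0, 0.015, 0.25, 0, 0.3], [0, 0.015, 0.5, 0, 0.3], [0, 0.015, 0.7, 0, 0.3], [0, 0.015, 0.85, 0, 0.3], [0, 0.015, 0.95, 0, 0.3], [0, 0.015, 1, 0, 0.3], [0, 0.015, 1, 0, 0.3]]
  ]
}}

```text
clock: 25.2
tcp_pos: [0.5337, 0.339, 0.0574]
orientation: [0.038, 0.999, 0.0, 0.0]
contact_force: [-0.2, -0.1, -0.7]
grip_width: 0.031
grasp_force: 34.8
```

Request:
{"name": "servo_tool", "arguments": {
  "targets": [
    [[0, 0, 0.03, 0, 0.3], [0, 0, 0.06, 0, 0.3], [0, 0, 0.075, 0, 0.3], [0, 0, 0.08, 0, 0.3], [0, 0, 0.08, 0, 0.3]]
  ]
}}

```text
clock: 25.82
tcp_pos: [0.5337, 0.3389, 0.0496]
orientation: [0.038, 0.999, 0.0, 0.0]
contact_force: [-0.5, 0.1, -0.5]
grip_width: 0.0311
grasp_force: 34.9
```

Request:
{"name": "servo_tool", "arguments": {
  "targets": [
    [[0, 0, 0.01, 0, 0.3], [0, 0, 0.015, 0, 0.3], [0, 0, 0.015, 0, 0.3], [0, 0, 0.015, 0, 0.45], [0, 0, 0.015, 0, 0.7], [0, 0, 0.015, 0, 0.7], [0, 0, 0.015, 0, 0.7]]
  ]
}}

```text
clock: 26.7
tcp_pos: [0.5334, 0.3388, 0.0476]
orientation: [0.038, 0.999, -0.0, -0.0]
contact_force: [0.3, 0.1, -0.4]
grip_width: 0.06
grasp_force: 0.0
```

Request:
{"name": "servo_tool", "arguments": {
  "targets": [
    [[0, 0, -0.1, 0, 0.7], [0, 0, -0.4, 0, 0.7], [0, 0, -0.8, 0, 0.7], [0, 0, -1, 0, 0.7], [0, 0, -1, 0, 0.7]]
  ]
}}

```text
clock: 27.32
tcp_pos: [0.5351, 0.3396, 0.1505]
orientation: [0.038, 0.999, 0.001, 0.002]
contact_force: [0.5, 0.1, 0.1]
grip_width: 0.0599
grasp_force: 0.0
```

```bash
python3 goto.py 580,100,190 626,-156,190
```

```text
580,100,190 [-0.63  -2.355 -0.398]
626,-156,190 [-0.652 -2.518 -0.004]
```

Request:
{"name": "servo_tool", "arguments": {
  "targets": [
    [[-0.12, -0.45, -0.2, 0, 0.75], [-0.25, -0.97, -0.35, 0, 0.75]]
  ]
}}

```text
clock: 27.58
tcp_pos: [0.55, 0.2396, 0.1811]
orientation: [0.037, 0.999, -0.001, -0.001]
contact_force: [0.7, 0.7, 0.4]
grip_width: 0.064
grasp_force: 0.0
```

Request:
{"name": "servo_tool", "arguments": {
  "targets": [
    [[-0.12, -0.5, 0, 0, 0.75], [-0.25, -0.97, 0, 0, 0.75]]
  ]
}}

```text
clock: 27.82
tcp_pos: [0.5676, 0.1399, 0.1809]
orientation: [0.038, 0.999, -0.0, -0.002]
contact_force: [0.2, -0.3, -0.4]
grip_width: 0.0641
grasp_force: 0.0
```

Request:
{"name": "servo_tool", "arguments": {
  "targets": [
    [[-0.12, -0.5, 0, 0, 0.75], [-0.25, -0.97, 0, 0, 0.75]]
  ]
}}

```text
clock: 28.08
tcp_pos: [0.585, 0.0414, 0.1805]
orientation: [0.038, 0.999, 0.0, -0.002]
contact_force: [-0.1, -0.1, 1.0]
grip_width: 0.064
grasp_force: 0.0
```

Request:
{"name": "servo_tool", "arguments": {
  "targets": [
    [[-0.12, -0.5, 0, 0, 0.75], [-0.25, -0.97, 0, 0, 0.75]]
  ]
}}

```text
clock: 28.32
tcp_pos: [0.6027, -0.057, 0.1804]
orientation: [0.038, 0.999, 0.0, -0.002]
contact_force: [0.4, 0.4, 0.1]
grip_width: 0.0639
grasp_force: 0.0
```

Request:
{"name": "servo_tool", "arguments": {
  "targets": [
    [[-0.12, -0.5, 0, 0, 0.75], [-0.25, -0.97, 0, 0, 0.75], [-0.25, -0.97, 0, 0, 0.75], [-0.25, -0.97, 0, 0, 0.75], [-0.25, -0.97, 0, 0, 0.75]]
  ]
}}

```text
clock: 28.95
tcp_pos: [0.6209, -0.1527, 0.1818]
orientation: [0.037, 0.999, 0.001, -0.001]
contact_force: [0.3, 0.2, 0.0]
grip_width: 0.0639
grasp_force: 0.0
```

```bash
python3 look.py w5 626,-156,94 626,-156,0; python3 fit.py w5 white 626 -156; python3 goto.py 626,-156,42
```

```text
[ 0.6212 -0.1526  0.1822] [ 0.037  0.999  0.    -0.001] 29.0 0.06407520990812686 [ 1.   0.  -0.5]
626,-156,94 [276. 215.]
626,-156,0 [277. 186.]
IoU,x,y (np.float64(0.6511627906976745), 627.0, -161.0) [256 176  32  43 896]
626,-156,42 [-0.052 -0.031  1.402]
```

View pics/w5.png

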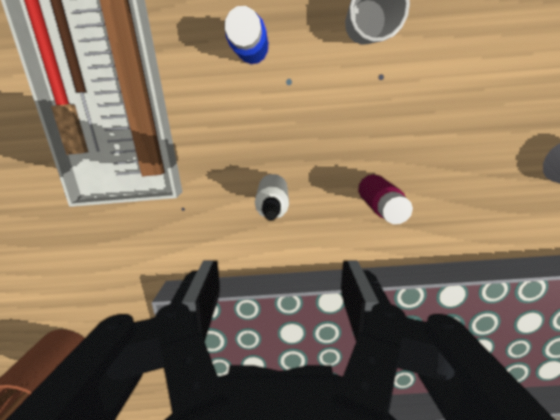

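The white bulb shows at (270,208), about 5 px left of the prediction, so I refine the bottle to (624,-159.5). The plum refill (385,200), blue refill (247,35) and cup are clear of the fingers.

Request:
{"name": "servo_tool", "arguments": {
  "targets": [
    [[-0.03, -0.07, 0, 0, 0.75], [-0.03, -0.07, 0.3, 0, 0.75], [-0.03, -0.07, 0.7, 0, 0.75], [-0.03, -0.07, 1, 0, 0.75], [-0.03, -0.07, 1, 0, 0.75]]
  ]
}}

```text
clock: 29.62
tcp_pos: [0.6215, -0.1602, 0.0796]
orientation: [0.037, 0.999, 0.001, -0.003]
contact_force: [-0.5, -0.1, 0.1]
grip_width: 0.0638
grasp_force: 0.0
```

Request:
{"name": "servo_tool", "arguments": {
  "targets": [
    [[0, 0, 0.2, 0, 0.75], [0, 0, 0.33, 0, 0.75], [0, 0, 0.4, 0, 0.75], [0, 0, 0.4, 0, 0.75], [0, 0, 0.4, 0, 0.3], [0, 0, 0.4, 0, 0.3], [0, 0, 0.4, 0, 0.3], [0, 0, 0.4, 0, 0.3], [0, 0, 0.4, 0, 0.3], [0, 0, 0.4, 0, 0.3]]
  ]
}}

```text
clock: 30.88
tcp_pos: [0.6249, -0.1616, 0.0439]
orientation: [0.038, 0.999, -0.0, 0.001]
contact_force: [-0.2, 0.9, 5.7]
grip_width: 0.0306
grasp_force: 34.9
```

Request:
{"name": "servo_tool", "arguments": {
  "targets": [
    [[0, 0, -0.05, 0, 0.3], [0, 0, -0.1, 0, 0.3], [0, 0, -0.3, 0, 0.3], [0, 0, -0.6, 0, 0.3], [0, 0, -0.9, 0, 0.3], [0, 0, -1, 0, 0.3], [0, 0, -1, 0, 0.3]]
  ]
}}

```text
clock: 31.75
tcp_pos: [0.6247, -0.1617, 0.1442]
orientation: [0.038, 0.999, -0.0, 0.001]
contact_force: [-0.1, -0.3, -0.9]
grip_width: 0.0309
grasp_force: 34.8
```

```bash
python3 goto.py 477,342,160 477,342,50
```

```text
477,342,160 [ 1.853  4.911 -0.165]
477,342,50 [2.0e-03 1.0e-03 1.1e+00]
```

Request:
{"name": "servo_tool", "arguments": {
  "targets": [
    [[0.1, 0.2, -0.1, 0, 0.3], [0.2, 0.55, -0.15, 0, 0.3], [0.37, 0.98, -0.16, 0, 0.3]]
  ]
}}

```text
clock: 32.12
tcp_pos: [0.5935, -0.0593, 0.1583]
orientation: [0.038, 0.999, 0.0, -0.001]
contact_force: [0.4, 0.3, -1.3]
grip_width: 0.0308
grasp_force: 34.8
```

Request:
{"name": "servo_tool", "arguments": {
  "targets": [
    [[0.18, 0.5, 0, 0, 0.3], [0.37, 0.98, 0, 0, 0.3]]
  ]
}}

```text
clock: 32.38
tcp_pos: [0.5628, 0.0422, 0.1578]
orientation: [0.038, 0.999, 0.0, -0.001]
contact_force: [0.3, 1.1, -1.6]
grip_width: 0.0313
grasp_force: 34.8
```

Request:
{"name": "servo_tool", "arguments": {
  "targets": [
    [[0.18, 0.5, 0, 0, 0.3], [0.37, 0.98, 0, 0, 0.3]]
  ]
}}

```text
clock: 32.62
tcp_pos: [0.533, 0.1425, 0.1578]
orientation: [0.037, 0.999, 0.0, -0.001]
contact_force: [0.5, 0.3, -1.3]
grip_width: 0.0309
grasp_force: 34.8
```

Request:
{"name": "servo_tool", "arguments": {
  "targets": [
    [[0.18, 0.5, 0, 0, 0.3], [0.37, 0.98, 0, 0, 0.3]]
  ]
}}

```text
clock: 32.88
tcp_pos: [0.5035, 0.2427, 0.1578]
orientation: [0.037, 0.999, -0.0, -0.001]
contact_force: [0.1, 1.0, -0.3]
grip_width: 0.0308
grasp_force: 34.8
```

Request:
{"name": "servo_tool", "arguments": {
  "targets": [
    [[0.18, 0.45, 0, 0, 0.3], [0.3, 0.8, 0, 0, 0.3], [0.37, 0.98, 0, 0, 0.3], [0.37, 0.98, 0, 0, 0.3], [0.37, 0.98, 0, 0, 0.3], [0.37, 0.98, 0, 0, 0.3]]
  ]
}}

```text
clock: 33.62
tcp_pos: [0.477, 0.3399, 0.1588]
orientation: [0.039, 0.999, -0.0, -0.0]
contact_force: [-0.6, -0.1, -0.1]
grip_width: 0.0307
grasp_force: 34.9
```

```bash
python3 goto.py 477,342,50
```

```text
477,342,50 [0.002 0.022 1.088]
```

Request:
{"name": "servo_tool", "arguments": {
  "targets": [
    [[0, 0.02, 0.25, 0, 0.3], [0, 0.02, 0.5, 0, 0.3], [0, 0.02, 0.7, 0, 0.3], [0, 0.02, 0.85, 0, 0.3], [0, 0.02, 0.95, 0, 0.3], [0, 0.02, 1, 0, 0.3], [0, 0.02, 1, 0, 0.3]]
  ]
}}

```text
clock: 34.5
tcp_pos: [0.4768, 0.3433, 0.0589]
orientation: [0.038, 0.999, 0.0, 0.0]
contact_force: [-0.7, -0.8, -1.3]
grip_width: 0.0307
grasp_force: 34.9
```

Request:
{"name": "servo_tool", "arguments": {
  "targets": [
    [[0, 0, 0.03, 0, 0.3], [0, 0, 0.06, 0, 0.3], [0, 0, 0.08, 0, 0.3], [0, 0, 0.095, 0, 0.3], [0, 0, 0.1, 0, 0.3], [0, 0, 0.1, 0, 0.3]]
  ]
}}

```text
clock: 35.25
tcp_pos: [0.4772, 0.3433, 0.05]
orientation: [0.038, 0.999, 0.0, 0.0]
contact_force: [-1.4, -1.7, 4.9]
grip_width: 0.0311
grasp_force: 35.6
```

Contact at z = 50. Release, rise and move away, then check.

Request:
{"name": "servo_tool", "arguments": {
  "targets": [
    [[0, 0, 0, 0, 0.45], [0, 0, 0, 0, 0.7], [0, 0, 0, 0, 0.7], [0, 0, 0, 0, 0.7]]
  ]
}}

```text
clock: 35.75
tcp_pos: [0.4766, 0.3431, 0.0487]
orientation: [0.038, 0.999, -0.0, -0.0]
contact_force: [0.3, -0.1, -0.1]
grip_width: 0.0601
grasp_force: 0.0
```

Request:
{"name": "servo_tool", "arguments": {
  "targets": [
    [[0, 0, -0.1, 0, 0.7], [0, 0, -0.4, 0, 0.7], [0, 0, -0.8, 0, 0.7], [0, 0, -1, 0, 0.7], [0, 0, -1, 0, 0.7]]
  ]
}}

```text
clock: 36.38
tcp_pos: [0.4782, 0.344, 0.1514]
orientation: [0.038, 0.999, 0.001, 0.002]
contact_force: [0.2, -0.6, 0.3]
grip_width: 0.06
grasp_force: 0.0
```

Request:
{"name": "servo_tool", "arguments": {
  "targets": [
    [[0, -0.3, -0.3, 0, 0.7], [0, -0.7, -0.6, 0, 0.7], [0, -0.7, -0.8, 0, 0.7], [0, -0.7, -0.8, 0, 0.7], [0, -0.7, -0.8, 0, 0.7]]
  ]
}}

```text
clock: 37.0
tcp_pos: [0.4703, 0.2731, 0.2267]
orientation: [0.038, 0.999, -0.001, -0.002]
contact_force: [-0.3, 0.5, -0.2]
grip_width: 0.0597
grasp_force: 0.0
```

```bash
python3 - <<'E'
from bench import optics,arm; import cv2
from h import *
print(arm.state()["tcp_pos"]); o=[]
for n,q in(("side",[.52,.16,.04]),("scene",[.52,.16,.04])):
    f=optics.grab_frame(n); x,y=map(int,proj(f["intrinsics"],f["extrinsics"],q)); r=115
    o.append(cv2.resize(f["img"][max(0,y-r):y+r,x-88:x+88],(398,520),interpolation=cv2.INTER_CUBIC))
cv2.imwrite("pics/p3.png",cv2.hconcat(o))
E
```

```text
[0.47034087 0.27310081 0.22666323]
```

View pics/p3.png

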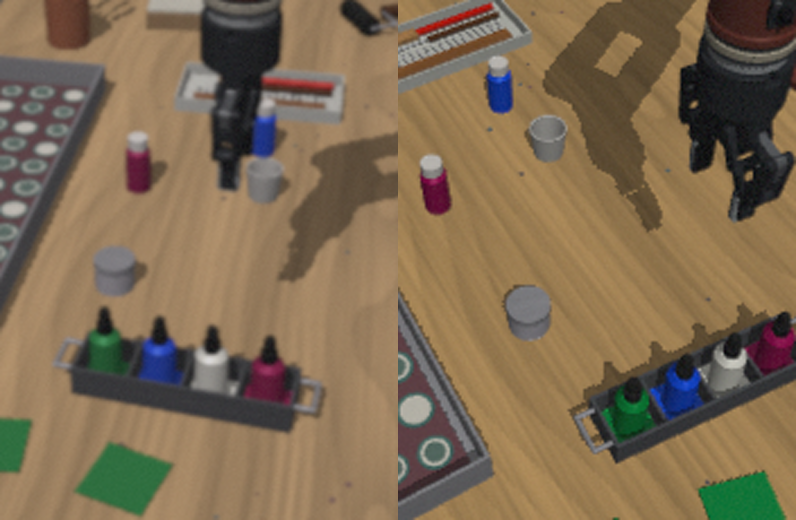

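Green, blue, white and plum (side crop columns 104, 160, 212 and 268) stand upright and centred in their own bays. Both refills are untouched at (138,163) and (264,130), and the gripper is clear.

```bash
python3 -c "
from bench import arm;print(arm.job_done())"
```

```text
the job is handed in; nothing more can be done
None
```

I stood all four droppers upright in the caddy bays of their own colour and left both refills where they were; the job is handed in at about 37 s, with no verdict returned.

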